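# Post a spare toothbrush head into the wall pocket

### The arm

A 6-joint arm with a two-finger parallel gripper is mounted at the origin on the work surface. World frame = base frame: x ahead of the robot, y to its left, z up, the work surface at z = 0. Lengths are in m, angles in rad, forces in N, time in s.
With the tool pointing down it reaches from about 0.275 to 0.975 m from the base axis. Payload 8.4 kg.
Tool frame: the origin (TCP) lies at the centre of the arm's flange, where the gripper is bolted on; the fingertips stand 190 mm ahead of it and the grasp point (between the pads) lies 171 mm ahead of it; z points along the fingers, x is the direction in which the jaws open and shut, and the axes are right-handed (so a half turn about z gives the same grasp; the last joint's range is limited). The gripper opens to 92 mm and grips with 3 to 60 N. Pads are 20 mm wide; open, the fingers measure 128 mm over their backs; the gripper's body (75 mm by 189 mm) begins 69 mm behind the grasp point.
Start: joints at [1.261, 0.353, 1.633, -0, 1.155, -0.002], TCP at [0.189, 0.596, 0.405] pointing down, gripper open.
Joint ranges: [-2.63, 2.63], [-0.92, 2.1], [0.06, 2.66], [-1.3, 4.44], [0, 2.69], [-3.02, 3.02]. Speed limits (rad/s): [2.22, 2.22, 2.79, 3.14, 3.14, 3.14].

### API

Orientations are given as a 3x3 rotation matrix whose columns are the frame's x, y, z axes.
In Python, from bench import arm gives the robot as it stands.
- The arm moves only by the tool carry_out, never from a script. Its argument "motion" is text: rows parted by semicolons, each of 7 numbers parted by spaces: the opening, from 0 (shut) to 1 (fully open), then the shift along the tool's x, y, z normalised to -1 to 1, where 1 is 0.15 m, then the turn, a rotation vector about the tool's x, y, z normalised to -1 to 1, where 1 is 30 degrees. In form: claw tx ty tz ax ay az; .... A call has 1 to 10 rows; each row is the pose to reach, as a shift and turn from the pose measured when the call began, along the tool's axes at that moment; what a row does not reach only later rows make up. A row lasts 1/12 s, in which the tool goes at most 41.7 mm and 7.16 degrees, less where a joint would pass 70% of its speed; a pose out of reach is approached as far as the arm can. A call with a number of a shift or a turn outside -1 to 1 is refused whole. A call with a gripper value outside its range is refused whole. The fingers move at their own pace and stop on an object; "grip_force" is the grip in N (left out, the last holds). Time passes only in rows, so rows that repeat a pose let the fingers close. It gives the time, the measured TCP pose, the force and the opening at its end, in the units of the state.
- arm.state(): the state, without advancing time (a new reading comes with each control period).
- arm.capture(name): name is "side" or "top" or "wrist"; returns a dict with "frame" (384x512x3 uint8, red, green, blue), "z_map" (384x512 float32, m along the optical axis (not along the pixel's ray), 0 where there is no reading), "intrinsics" (3x3 intrinsics, pixels), "rvec" (rotation vector, rad) and "tvec" (3), from world to camera coordinates, as OpenCV has them. Camera axes: x right, y down, z forward; pixel columns grow to the right and rows downward; lengths in m; the calibration is good to about 2 mm. A picture is of the moment at which its call begins.
- arm.hand_in(): hands the job in, once; it reports no verdict.
Trained networks look in the newest picture that a camera, given by its name, has taken for a name from the list of things; names that differ only in an ending like _2 or _b are one class to them, and where a whole thing is asked for, a point or a joint stands for the part that bears it (a point fixed in the world has none). Each returns a list of dicts, best first, with "p" (0 to 1); they miss things now and then, are a little off and sometimes report something else, mostly with a low value. They report only what shows in the picture. A call takes as long as a camera call. They do not tell look-alikes from the thing itself.
- arm.recognise(name, camera): "box" ([left, top, width, height] as shares, 0 to 1, of the picture: columns of its width, rows of its height, round what is visible of it).
- arm.outline_of(name, camera): "pixels" (384x512 bool, what is visible of it) and "box" ([left, top, width, height] as shares, 0 to 1, of the picture: columns of its width, rows of its height, round what is visible of it).
- arm.place_of(name, camera): "position" ([column, row] as shares, 0 to 1, of the picture: columns of its width, rows of its height: a listed point, or the origin of a listed thing).
The state is a dict: "time_s": time; "q": joint angles; "dq": joint speeds; "tau": joint torques, N m; "ee_pos": TCP position; "tcp_rot": TCP orientation; "wrist_force": force on the tool from outside, world axes, zero at the start; "ft_torque": the same for the moment, N m; "finger_gap": finger opening in m.
Only numpy, scipy, OpenCV 4.12 (cv2) and the standard library are available. Lean on these libraries where they do the work, as an engineer would, in place of code of your own. Each camera call takes 0.05 s, during which the arm holds its last target.

### The job

Put the little brush-head case away in the wall pocket without grasping it: with one fingertip push the pocket's sloping thumb tab forward, away from you, so that its spring flap swings down, and while that finger keeps the flap open, push the case gently along its tray with the other finger until it drops into the pocket. Open the flap before the case gets onto it; do not pinch or lift the case, and leave everything else on the ledge and table where it is. Then take the hand away so that the flap springs fully shut over the case.

Things in the scene. Friction and masses are not known exactly. Their poses are not given: they have to be found in the camera images.
- pocket: White plastic wall pocket with clear far wall, clipped over the far edge of the green tiled ledge (200 mm deep, 540 wide, 120 high), about mid-way along it and turned with it. Origin: middle of the flap's hinge line, level with the tray's top (123 mm above the table, 3 mm above the tiles). x points from the tray into the pocket, away from the robot; y along the hinge to the left; z up.
- tray_end (a point): Middle of the open near end of the pocket's tray, on its top: x = -112 mm, y = -37.5 mm in the pocket's frame. The tray is a flat strip lying on the ledge from here to the hinge line, with a low rib on each side, 38 mm apart inside, standing 6 mm above the tray.
- pocket_floor (a point): Middle of the pocket's inner floor, 111 mm below the tray's top. The inside spans x = 0 to 78 mm and y = -66 to 66 mm in the pocket's frame; the mouth on top is covered by the flap, and beyond x = 66 mm by a fixed lip.
- flap (a joint): Grey trapdoor flap over the mouth, 60 mm deep, 130 wide, hinged along its near edge at the tray's end. 0 rad: shut, level with the tray; grows as it swings down, stop at 1.65 rad. A spring shuts it (a level push of 2 N on the tab's roller starts it, 4 to 12 N when wide open); shut, it bears the case's weight. The thumb tab is one piece with it: pushing the tab along the pocket's +x opens it.
- tab_tip (a point): Axis of a free-turning steel roller (10 mm thick, 30 long) along the upper edge of the thumb tab, a stiff grey plate 34 mm wide centred at y = +37.5 mm (pocket frame), 50 mm from hinge line to this axis. Shut: the tab leans 60 deg towards the robot, axis at x = -43, z = 25 mm. It turns with the flap: axis at x = -25 mm: 0.52 rad; -15: 0.74; 0: 1.05; at the stop 35 deg past upright.
- case_center (a point): Centre of the brush-head case: rounded white box, clear upper half with a brush head inside, 34 mm long (x, along the tray), 30 wide, 28 high, about 40 g. It stands on the tray between the ribs, on the line y = -37.5 mm of the pocket's frame, far face short of the flap. It tips over the hinge edge and slides in once its centre is past x = 0 with the flap down.
- tumbler: Steel tumbler, 68 mm across, 90 mm high, upright at one end of the ledge; origin under its centre. Leave alone.
- jar: Glass jar with a steel cap, 64 mm across, 80 mm high, upright at the other end of the ledge (either end); origin under its centre. Leave alone.
- comb: Yellow comb, 150 mm long along its y, 5 mm thick, lying flat on the near part of the ledge; origin under its centre. Leave alone.
- nailbrush: Small wooden nail brush, 88 mm long along its y, 40 mm wide, 30 mm high, on the near left part of the ledge; origin under its centre. Leave alone.
- lotion: White lotion bottle, 60 mm across, 150 mm high, on the table beyond the ledge on the left; origin under its centre. Leave alone.
- soapdish: White ceramic soap dish with soap, 90 x 130 mm, 29 mm high, on the table beyond the ledge on the right; origin under its centre. Leave alone.
There are look-alikes about, which are no part of the job. There is more than one size of the part that bears case_center; the job needs the smaller.

How it is judged:
On the way, in this order (a step that is already met when the one before it is completed fails the run):
1. the hand holds the flap open by its tab (over 0.4 rad) while the case is still on the tray (value of joint flap above 0.4 rad and contact force between any of the fingers, the arm and flap above 0.2 N and x of case_center in the frame of pocket below 0.006 m and z of case_center in the frame of pocket above 0.004 m), for 0.1 s.
2. the case has dropped into the pocket (x of case_center in the frame of pocket between -0.008 and 0.08 m and y of case_center in the frame of pocket between -0.068 and 0.068 m and z of case_center in the frame of pocket below -0.045 m), for 0.1 s.
At the end, for the whole second after the job is handed in: The case lies at rest (under 30 mm/s) inside the pocket, its centre between the pocket's walls and more than 65 mm below the tray, and the flap is shut again (under 0.06 rad) (x of case_center in the frame of pocket between -0.008 and 0.08 m and y of case_center in the frame of pocket between -0.068 and 0.068 m and z of case_center in the frame of pocket below -0.065 m and linear speed of case below 0.03 m/s and value of joint flap below 0.06 rad); the robot touches nothing.
It fails at once if the case was lifted (centre over 36 mm above the tray; it rests at 14 mm) (z of case_center in the frame of pocket above 0.036 m).
It fails at once if the case was pushed onto the flap before the flap was open (centre 10 mm past the hinge with the flap under 0.25 rad) (x of case_center in the frame of pocket above 0.01 m and z of case_center in the frame of pocket above 0 m and value of joint flap below 0.25 rad).
It fails at once if the case was squeezed or rammed (over 15 N from the fingers) (contact force between the fingers and case above 15 N).
It fails at once if a bystander was moved by more than 20 mm (distance of any of tumbler, jar, comb, nailbrush, lotion, soapdish from where it was at the start of the episode above 0.02 m).
It also fails if it takes over 35 s, if anything falls off the work surface, if the arm or the gripper's body presses on something with over 40 N, if the wrist force passes 120 N, or if a joint passes its speed limit or range.

## Working session

There is one attempt and no reset: what is moved stays moved. The work goes in short steps, Python scripts to look and compute and a tool call to move; the robot and the scene stay as the last step left them, time stands still between calls to the robot, and variables do not carry over. Pictures are saved under pics/ and viewed, and the job is handed in when it is done.

Besides the shell and the picture viewer there is one more tool, called after "Call:" in YAML: its name, and indented under it one key for each argument. carry_out: Moves the arm, as the interface text tells. Its arguments: {"type":"object","properties":{"motion":{"type":"string"},"grip_force":{"type":"number"}},"required":["motion"]}

```bash
mkdir -p pics; ls; cat > h.py <<'E'
import numpy as np,cv2
from bench import arm
def cap(n,f=None):
    c=arm.capture(n); c['R']=cv2.Rodrigues(np.array(c['rvec'],float))[0]; c['t']=np.array(c['tvec'],float).reshape(3); c['K']=np.array(c['intrinsics'],float)
    if f: cv2.imwrite(f,c['frame'][:,:,::-1])
    return c
def pz(c,uv,z):  # ray with plane z
    d=c['R'].T@np.linalg.inv(c['K'])@np.array([uv[0],uv[1],1.]); o=-c['R'].T@c['t']
    return o+d*(z-o[2])/d[2]
def bp(c,u,v):
    d=c['z_map'][int(v),int(u)]
    return c['R'].T@(np.linalg.inv(c['K'])@np.array([u,v,1.])*d-c['t'])
def proj(c,p):
    q=c['K']@(c['R']@np.asarray(p,float)+c['t']); return q[:2]/q[2]
def cloud(c):
    v,u=np.mgrid[0:384,0:512]; d=c['z_map']
    P=np.stack([u*d,v*d,d],-1)@np.linalg.inv(c['K']).T-c['t']
    return P@c['R'], d>0
E
python3 - <<'E'
from h import *
print(arm.state())
for n in ("side","top","wrist"):
    c=cap(n,f"pics/{n}0.png"); print(n,-c['R'].T@c['t'],c['K'][0,0])
    for nm in ("pocket","tray_end","pocket_floor","tab_tip","case_center"):
        try: print(nm,[(np.round(np.array(r['position'])*[512,384],1),round(r['p'],2)) for r in arm.place_of(nm,n)])
        except Exception as e: print(nm,e)
E
```

```text
pics
{'time_s': 0.0, 'q': array([ 1.26060340e+00,  3.53601904e-01,  1.63411907e+00, -1.03718366e-05,
        1.15520160e+00, -2.41108536e-03]), 'dq': array([-0.00044313, -0.0004385 , -0.00321655, -0.00143656,  0.0014392 ,
       -0.00078574]), 'tau': array([-8.75257210e-04, -5.93846047e+01, -3.34213364e+01,  6.95921271e-02,
        2.34213058e-02, -1.55816879e-04]), 'ee_pos': array([0.18927755, 0.59540431, 0.40399886]), 'tcp_rot': array([[ 3.02941201e-01,  9.53009166e-01, -3.96908972e-04],
       [ 9.53008321e-01, -3.02941461e-01, -1.26933666e-03],
       [-1.32992965e-03,  6.27681834e-06, -9.99999116e-01]]), 'wrist_force': array([ 1.01641331,  0.42674234, -0.48076886]), 'ft_torque': array([ 0.01470561, -0.00492458, -0.03092948]), 'finger_gap': 0.09195153666632934}
side [-0.11114521 -0.75202555  0.68838808] 443.1936776061531
pocket [(array([295.2, 202.2]), 0.86)]
tray_end [(array([275.9, 217.7]), 0.73)]
pocket_floor [(array([278.9, 219.3]), 0.52)]
tab_tip [(array([273.4, 189.5]), 0.67)]
case_center [(array([221.9, 285.6]), 0.95), (array([291.5, 207.8]), 0.62)]
top [0.35866602 0.0344226  1.37493796] 415.1609089635455
pocket [(array([282.1, 169.1]), 0.95)]
tray_end [(array([294.5, 208.1]), 0.62)]
pocket_floor []
tab_tip [(array([268.4, 178.1]), 0.85)]
case_center [(array([297.2, 260.3]), 0.8), (array([291.5, 188.8]), 0.71)]
wrist [0.10746813 0.61996154 0.38521321] 321.7062354557351
pocket []
tray_end []
pocket_floor []
tab_tip []
case_center []
```

```bash
python3 - <<'E'
import cv2
a=cv2.imread('pics/side0.png');b=cv2.imread('pics/top0.png')
cv2.imwrite('pics/s_c.png',cv2.resize(a[140:320,170:410],None,fx=3.3,fy=3.3,interpolation=2))
cv2.imwrite('pics/t_c.png',cv2.resize(b[120:300,170:410],None,fx=3.3,fy=3.3,interpolation=2))
E
```

```text
(no output)
```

View pics/s_c.png

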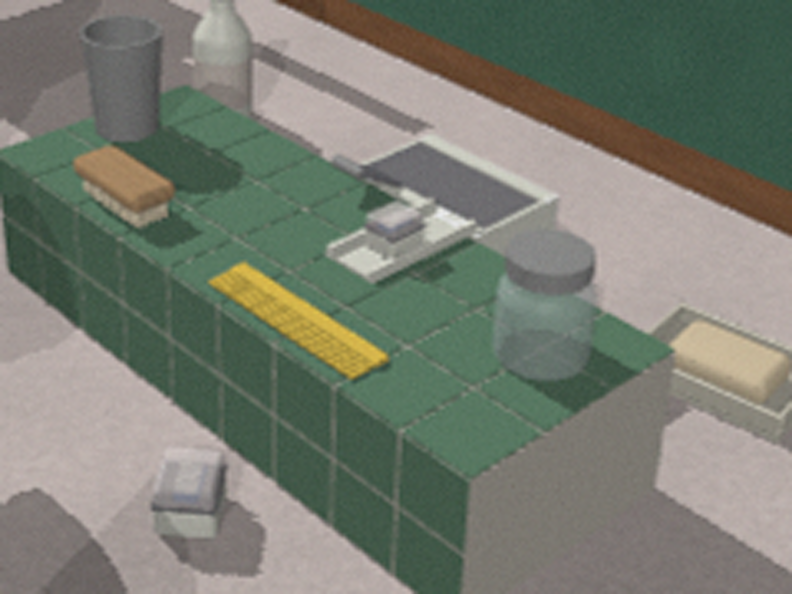

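View pics/t_c.png

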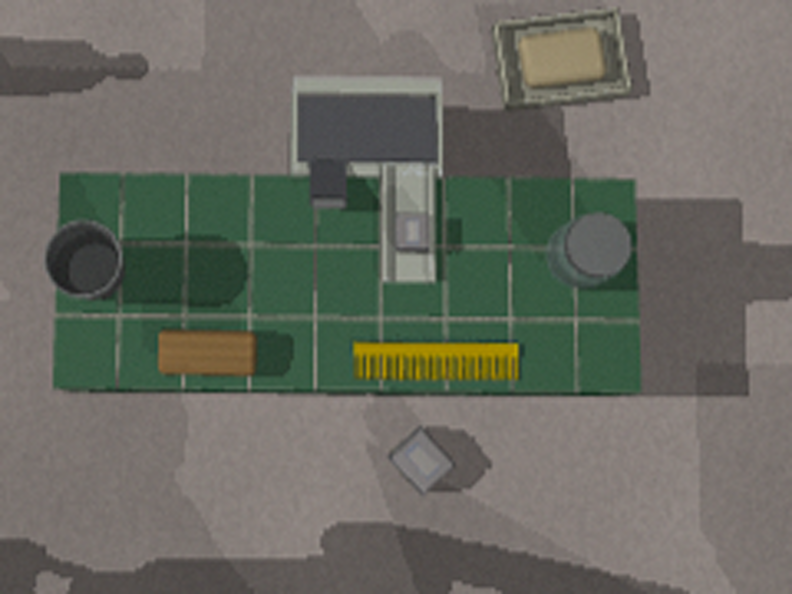

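View pics/top0.png

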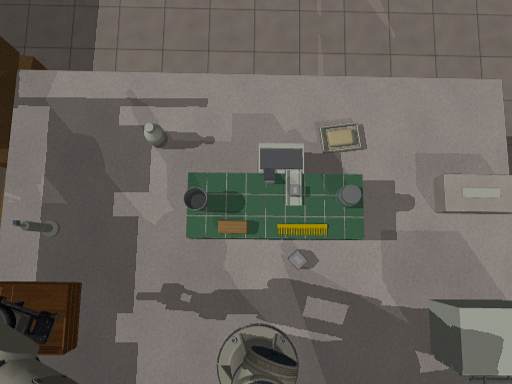

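View pics/side0.png

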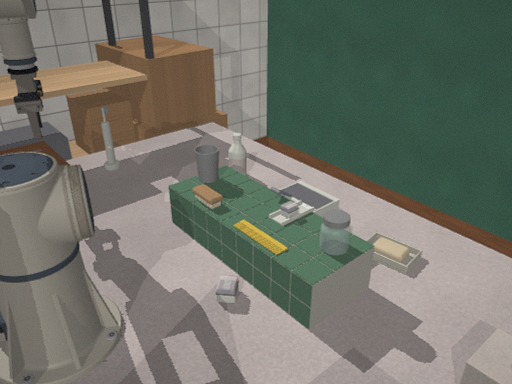

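The two candidates for the case are in the top view at (297,260), on the table, larger and turned, and at (291,189), standing on the pocket's tray. The one on the tray fits the description. Next I measure the pocket frame and confirm it.

```bash
python3 - <<'E'
from h import *
for n in ("top","side"):
    c=cap(n); P,ok=cloud(c); f=c['frame'].astype(int)
    green=(f[...,1]>f[...,0]+18)&ok&(P[...,2]>0.105)&(P[...,2]<0.135)
    Q=P[green]; print(n,green.sum(),Q.mean(0))
    if n=="top":
        r=cv2.minAreaRect(Q[:,:2].astype(np.float32)); print("ledge",r); print(cv2.boxPoints(r))
    for nm in ("pocket","flap","case_center","tumbler","jar","comb","nailbrush"):
        for o in arm.outline_of(nm,n):
            m=o['pixels']&ok
            q=P[m]; print(nm,round(o['p'],2),m.sum(),np.round(q.mean(0),4),np.round(np.percentile(q,[3,97],axis=0),4).tolist())
    if n=="top":
        for z in (0.123,0.125,0.128):
          print(z,"pocket",pz(c,(282.1,169.1),z),"tray_end",pz(c,(294.5,208.1),z))
        print("tab",pz(c,(268.4,178.1),.148),"case",pz(c,(291.5,188.8),.137))
    else:
        print("pocket",pz(c,(295.2,202.2),.123),"tab",pz(c,(273.4,189.5),.148),"case",pz(c,(291.5,207.8),.137),"big",pz(c,(221.9,285.6),.016))
E
```

```text
top 7872 [ 0.49503549 -0.04042342  0.11917545]
ledge ((0.49568721652030945, -0.04348146915435791), (0.19826708734035492, 0.5373062491416931), 0.270082950592041)
[[ 0.39528838  0.22470137]
 [ 0.39782116 -0.3125989 ]
 [ 0.596086   -0.3116643 ]
 [ 0.5935533   0.22563598]]
pocket 0.8 1931 [ 0.6169 -0.0666  0.1226] [[0.5083, -0.1261, 0.1037], [0.6871, 0.0041, 0.1436]]
flap 0.69 979 [ 0.6309 -0.0536  0.125 ] [[0.5685, -0.1195, 0.1181], [0.6692, 0.0006, 0.1481]]
case_center 0.6 214 [ 0.3342 -0.12    0.0379] [[0.3111, -0.1446, 0.0223], [0.3581, -0.0953, 0.0436]]
case_center 0.4 110 [ 0.541  -0.0983  0.1485] [[0.5261, -0.113, 0.1274], [0.5568, -0.0853, 0.154]]
tumbler 0.78 466 [0.5074 0.1953 0.1563] [[0.4745, 0.1609, 0.1197], [0.5324, 0.2195, 0.2111]]
jar 0.92 442 [ 0.5205 -0.2512  0.1874] [[0.4946, -0.2817, 0.1379], [0.5483, -0.2262, 0.2027]]
comb 0.56 439 [ 0.4263 -0.1242  0.1222] [[0.4087, -0.188, 0.1153], [0.442, -0.0612, 0.1277]]
nailbrush 0.84 434 [0.4279 0.0813 0.1458] [[0.4087, 0.0407, 0.118], [0.4512, 0.123, 0.1532]]
nailbrush 0.5 395 [0.716  0.3355 0.0939] [[0.6975, 0.316, 0.012], [
[... 1079 characters left out ...]
[[0.4691, 0.1534, 0.1224], [0.5299, 0.2171, 0.2067]]
tumbler 0.64 233 [ 0.533  -0.1087  0.1398] [[0.5207, -0.1187, 0.1246], [0.5533, -0.0916, 0.1498]]
jar 0.61 1216 [ 0.5081 -0.271   0.1685] [[0.4908, -0.2909, 0.1237], [0.54, -0.2406, 0.1989]]
jar 0.35 1417 [ 0.6128 -0.0828  0.1209] [[0.4993, -0.1333, 0.1058], [0.6819, -0.0033, 0.1434]]
comb 0.48 1560 [ 0.6142 -0.0812  0.12  ] [[0.5002, -0.1334, 0.1035], [0.6863, 0.0011, 0.1462]]
nailbrush 0.82 436 [0.4198 0.0701 0.1399] [[0.4063, 0.0374, 0.1189], [0.4399, 0.1144, 0.1488]]
pocket [ 0.58751068 -0.07305153  0.123     ] tab [ 0.55916107 -0.02132674  0.148     ] case [ 0.54450944 -0.10333386  0.137     ] big [ 0.32927541 -0.10606604  0.016     ]
```

Call:
carry_out:
  motion: "0.62 -1 0.9 -0.2 0 0 -0.59; 0.62 -1 0.9 -0.2 0 0 -0.59; 0.62 -1 0.9 -0.2 0 0 -0.59; 0.62 -1 0.9 -0.2 0 0 -0.59; 0.62 -1 0.9 -0.2 0 0 -0.59; 0.62 -1 0.9 -0.2 0 0 -0.59; 0.62 -1 0.9 -0.2 0 0 -0.59"

```text
time_s: 2.28
ee_pos: [0.2733, 0.4105, 0.4354]
tcp_rot: [[0.002, 1.0, 0.001], [1.0, -0.002, 0.001], [0.001, 0.001, -1.0]]
wrist_force: [-0.4, 0.5, 0.8]
finger_gap: 0.0568
```

Call:
carry_out:
  motion: "0.62 -1 0.45 0 0 0 0; 0.62 -1 0.45 0 0 0 0; 0.62 -1 0.45 0 0 0 0; 0.62 -1 0.45 0 0 0 0; 0.62 -1 0.45 0 0 0 0; 0.62 -1 0.45 0 0 0 0"

```text
time_s: 2.78
ee_pos: [0.3413, 0.2599, 0.4353]
tcp_rot: [[0.005, 1.0, 0.001], [1.0, -0.005, 0.002], [0.002, 0.001, -1.0]]
wrist_force: [-0.0, 0.1, 0.2]
finger_gap: 0.0567
```

Call:
carry_out:
  motion: "0.62 -1 0.45 0 0 0 0; 0.62 -1 0.45 0 0 0 0; 0.62 -1 0.45 0 0 0 0; 0.62 -1 0.45 0 0 0 0; 0.62 -1 0.45 0 0 0 0; 0.62 -1 0.45 0 0 0 0"

```text
time_s: 3.28
ee_pos: [0.409, 0.1096, 0.435]
tcp_rot: [[0.008, 1.0, 0.001], [1.0, -0.008, 0.002], [0.002, 0.001, -1.0]]
wrist_force: [-0.6, 0.1, 0.4]
finger_gap: 0.0569
```

Call:
carry_out:
  motion: "0.62 -1 0.45 0 0 0 0; 0.62 -1 0.45 0 0 0 0; 0.62 -1 0.45 0 0 0 0; 0.62 -1 0.45 0 0 0 0; 0.62 -1 0.45 0 0 0 0; 0.62 -1 0.45 0 0 0 0"

```text
time_s: 3.78
ee_pos: [0.4764, -0.0401, 0.4343]
tcp_rot: [[0.008, 1.0, 0.0], [1.0, -0.008, 0.003], [0.003, 0.0, -1.0]]
wrist_force: [-0.1, -0.3, -0.0]
finger_gap: 0.0571
```

```bash
python3 - <<'E'
from h import *
s=arm.state(); print(s['time_s'],s['ee_pos'],s['tcp_rot'],s['finger_gap'])
c=cap("wrist","pics/w1.png"); print(-c['R'].T@c['t'])
for nm in ("pocket","tray_end","tab_tip","case_center"):
    r=arm.place_of(nm,"wrist"); print(nm,[(np.round(np.array(x['position'])*[512,384],1),round(x['p'],2)) for x in r])
E
```

```text
3.7833 [ 0.47642553 -0.04007023  0.43431082] [[ 8.37990063e-03  9.99964828e-01  3.46637463e-04]
 [ 9.99959531e-01 -8.38098987e-03  3.27025468e-03]
 [ 3.27304482e-03  3.19219026e-04 -9.99994593e-01]] 0.05714717246649606
[ 0.3905607  -0.04067039  0.41480275]
pocket [(array([234.2, 307.3]), 0.57)]
tray_end [(array([182.2, 206.2]), 0.87)]
tab_tip [(array([269.7, 283.1]), 0.67)]
case_center [(array([172.8,  38.1]), 0.96)]
```

View pics/w1.png

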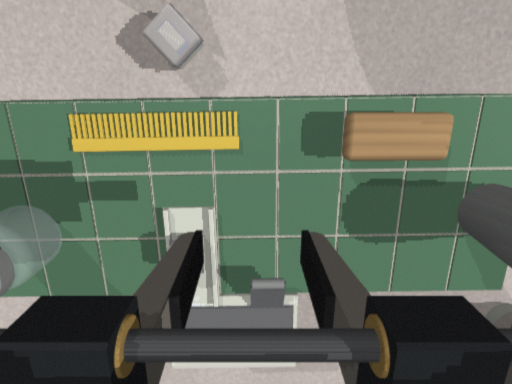

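Call:
carry_out:
  motion: "0.62 -0.15 -0.8 -0.2 0 0 0; 0.62 -0.15 -0.8 -0.2 0 0 0; 0.62 -0.15 -0.8 -0.2 0 0 0; 0.62 -0.15 -0.8 -0.2 0 0 0; 0.62 -0.15 -0.8 -0.2 0 0 0; 0.62 -0.15 -0.8 -0.2 0 0 0"

```text
time_s: 4.53
ee_pos: [0.3552, -0.0604, 0.465]
tcp_rot: [[0.004, 1.0, 0.003], [1.0, -0.004, 0.003], [0.003, 0.003, -1.0]]
wrist_force: [0.1, -0.1, 0.1]
finger_gap: 0.0571
```

```bash
python3 - <<'E'
from h import *
s=arm.state(); print(s['time_s'],s['ee_pos'],s['dq'])
c=cap("wrist","pics/w2.png"); print(-c['R'].T@c['t'])
np.savez('w2.npz',R=c['R'],t=c['t'],K=c['K'],z=c['z_map'],f=c['frame'])
for nm in ("pocket","tray_end","tab_tip","case_center"):
    r=arm.place_of(nm,"wrist"); print(nm,[(np.round(np.array(x['position'])*[512,384],1),round(x['p'],2)) for x in r])
cv2.imwrite('pics/w2c.png',cv2.resize(c['frame'][90:290,130:370,::-1],None,fx=3,fy=3,interpolation=2))
E
```

```text
4.5333 [ 0.35519782 -0.06041658  0.46502725] [ 0.00177495  0.036129   -0.0145008  -0.00081694 -0.00035211 -0.0026054 ]
[ 0.26937937 -0.06137911  0.44530156]
pocket [(array([250.1, 371.5]), 0.85)]
tray_end [(array([215. , 292.6]), 0.95)]
tab_tip [(array([281.9, 358.3]), 0.95)]
case_center [(array([203.4, 141.6]), 0.87), (array([217.8, 338.1]), 0.7)]
```

View pics/w2c.png

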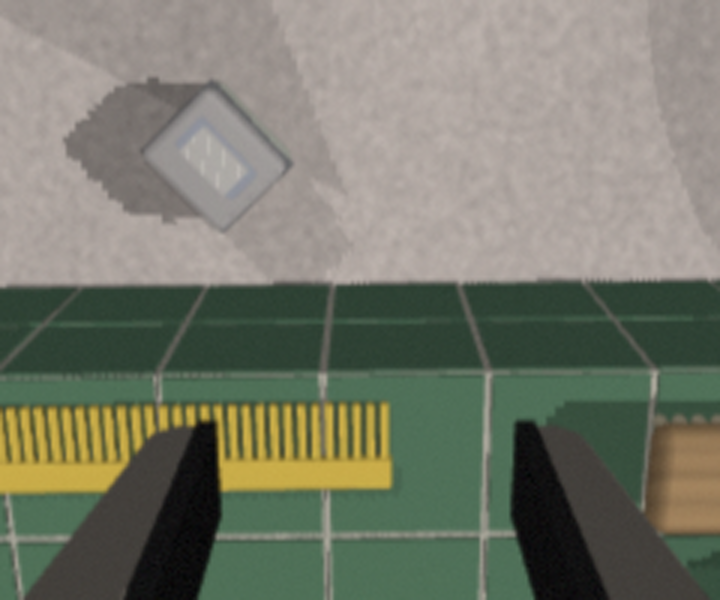

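The wrist view runs the other way round, so backing off pushed the pocket out of view. I'll move forward past the pocket instead.

Call:
carry_out:
  motion: "0.62 0 1 0 0 0 0; 0.62 0 1 0 0 0 0; 0.62 0 1 0 0 0 0; 0.62 0 1 0 0 0 0; 0.62 0 1 0 0 0 0"

```text
time_s: 5.2
ee_pos: [0.5104, -0.0613, 0.4629]
tcp_rot: [[0.004, 1.0, 0.0], [1.0, -0.004, 0.003], [0.003, 0.0, -1.0]]
wrist_force: [-0.1, 0.5, 0.2]
finger_gap: 0.0572
```

Call:
carry_out:
  motion: "0.62 0 0.9 0 0 0 0; 0.62 0 0.9 0 0 0 0; 0.62 0 0.9 0 0 0 0; 0.62 0 0.9 0 0 0 0; 0.62 0 0.9 0 0 0 0; 0.62 0 0.9 0 0 0 0"

```text
time_s: 5.7
ee_pos: [0.6454, -0.0617, 0.4614]
tcp_rot: [[0.003, 1.0, -0.003], [1.0, -0.003, 0.004], [0.004, -0.003, -1.0]]
wrist_force: [-0.5, 0.2, -0.2]
finger_gap: 0.0568
```

```bash
cat > look.py <<'E'
import sys
from h import *
n=sys.argv[1]
s=arm.state(); print(s['time_s'],s['ee_pos'],s['dq'])
c=cap("wrist",f"pics/{n}.png"); print(-c['R'].T@c['t'])
np.savez(n+'.npz',R=c['R'],t=c['t'],K=c['K'],z=c['z_map'],f=c['frame'])
for nm,z in (("pocket",.123),("tray_end",.123),("tab_tip",.148),("case_center",.137)):
    r=arm.place_of(nm,"wrist")
    for x in r:
        uv=np.array(x['position'])*[512,384]; print(nm,uv.round(1),round(x['p'],2),pz(c,uv,z).round(4),bp(c,*uv).round(4))
E
python3 look.py w3
```

```text
5.7 [ 0.64538622 -0.06166952  0.46144729] [-0.00153122 -0.03753071  0.03616134 -0.0011551   0.00203111 -0.00116273]
[ 0.5594562  -0.06268062  0.44218635]
pocket [250.6 144.3] 0.61 [ 0.6068 -0.0629  0.123 ] [ 0.6068 -0.0629  0.123 ]
tray_end [203.1  16.6] 0.76 [ 0.4935 -0.1044  0.123 ] [ 0.4929 -0.1048  0.1203]
tab_tip [292.9 100. ] 0.56 [ 0.5644 -0.0255  0.148 ] [ 0.5643 -0.0263  0.1538]
tab_tip [207.4  70.2] 0.37 [ 0.5396 -0.0995  0.148 ] [ 0.5397 -0.0993  0.1497]
case_center [206.4  72.5] 0.66 [ 0.5408 -0.1019  0.137 ] [ 0.5417 -0.0999  0.1521]
```

View pics/w3.png

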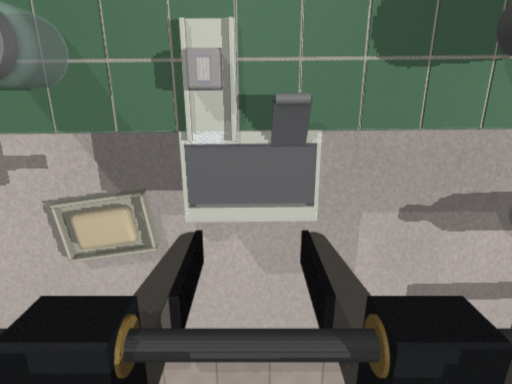

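```bash
python3 - <<'E'
from h import *
d=np.load('w3.npz'); c={k:d[k] for k in d}; c['z_map']=c['z']
f=c['f']
cv2.imwrite('pics/w3c.png',cv2.resize(f[10:230,160:340,::-1],None,fx=2.7,fy=2.7,interpolation=2)) 
cv2.imwrite('pics/case_c.png',cv2.resize(f[15:115,170:320,::-1],None,fx=5,fy=5,interpolation=2)) 
P,ok=cloud(c)
# column and row profiles
for u in (210,293): 
    print('col',u,[(v,*P[v,u,[0,2]].round(3)) for v in range(12,230,4)])
print('row170',[(u,*P[170,u,[1,2]].round(3)) for u in range(176,330,3)])
print('row68',[(u,*P[68,u,[1,2]].round(3)) for u in range(176,245,2)])
print('row30',[(u,*P[30,u,[1,2]].round(3)) for u in range(176,245,2)])
print('row98',[(u,*P[98,u,[1,2]].round(3)) for u in range(265,320,2)])
E
```

```text
col 210 [(12, np.float64(0.489), np.float64(0.12)), (16, np.float64(0.492), np.float64(0.12)), (20, np.float64(0.496), np.float64(0.123)), (24, np.float64(0.5), np.float64(0.125)), (28, np.float64(0.503), np.float64(0.124)), (32, np.float64(0.506), np.float64(0.123)), (36, np.float64(0.509), np.float64(0.124)), (40, np.float64(0.512), np.float64(0.121)), (44, np.float64(0.516), np.float64(0.123)), (48, np.float64(0.522), np.float64(0.149)), (52, np.float64(0.526), np.float64(0.151)), (56, np.float64(0.529), np.float64(0.15)), (60, np.float64(0.532), np.float64(0.151)), (64, np.float64(0.535), np.float64(0.152)), (68, np.float64(0.538), np.float64(0.152)), (72, np.float64(0.541), np.float64(0.151)), (76, np.float64(0.545), np.float64(0.153)), (80, np.float64(0.548), np.float64(0.152)), (84, np.float64(0.551), np.float64(0.152)), (88, np.float64(0.554), np.float64(0.152)), (92, np.float64(0.557), np.float64(0.123)), (96, np.float64(0.561), np.float64(0.123)), (100, np.float64(0.564), np.float64(0.123)), (104, np.float64(0.568), np.float64(0.124)), (108, np.float64(0.572), np.float64(0.
[... 9985 characters left out ...]
oat64(0.153)), (291, np.float64(-0.028), np.float64(0.154)), (293, np.float64(-0.026), np.float64(0.154)), (295, np.float64(-0.025), np.float64(0.155)), (297, np.float64(-0.023), np.float64(0.154)), (299, np.float64(-0.021), np.float64(0.153)), (301, np.float64(-0.019), np.float64(0.153)), (303, np.float64(-0.018), np.float64(0.154)), (305, np.float64(-0.016), np.float64(0.153)), (307, np.float64(-0.014), np.float64(0.154)), (309, np.float64(-0.012), np.float64(0.153)), (311, np.float64(-0.01), np.float64(0.15)), (313, np.float64(-0.003), np.float64(0.121)), (315, np.float64(-0.001), np.float64(0.122)), (317, np.float64(0.001), np.float64(0.121)), (319, np.float64(0.003), np.float64(0.122))]
```

View pics/case_c.png

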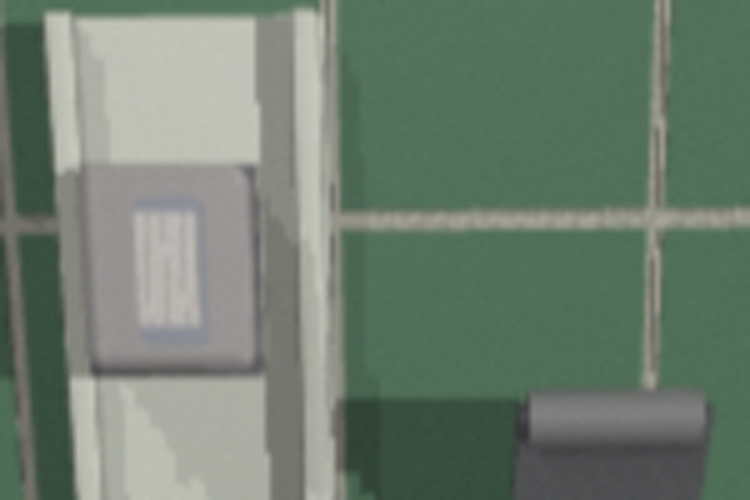

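View pics/w3c.png

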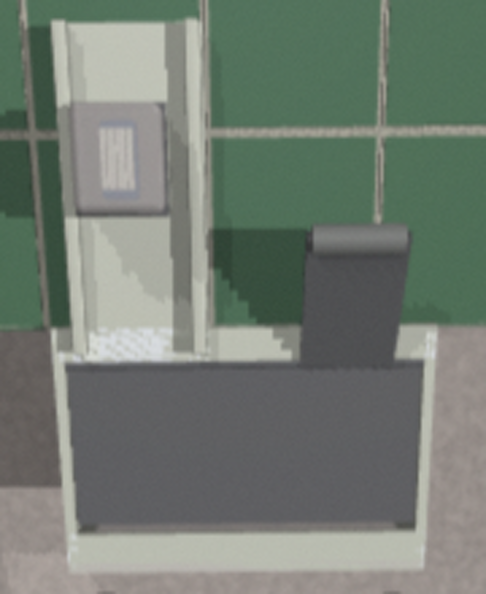

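The enlarged crop confirms the candidates. The case between the tray ribs (w3 pixels (205,68), about 34 x 30 mm) is the small one that is wanted. The one on the table, about 45 mm across, is the larger look-alike. I put the hinge at x≈0.6055 and the pocket origin at y≈-0.0635. The case centre is at about (0.5385, -0.103), its rear face at 0.521, and the roller's near face at 0.557. I'll yaw the hand about 6° so the tab finger leads.

Call:
carry_out:
  motion: "0.67 -0.035 -0.94 0 0 0 0.2; 0.67 -0.035 -0.94 0 0 0 0.2; 0.67 -0.035 -0.94 0 0 0 0.2; 0.67 -0.035 -0.94 0 0 0 0.2; 0.67 -0.035 -0.94 0.2 0 0 0.2; 0.67 -0.035 -0.94 0.25 0 0 0.2; 0.67 -0.035 -0.94 0.25 0 0 0.2"

```text
time_s: 6.53
ee_pos: [0.5022, -0.0664, 0.4245]
tcp_rot: [[0.109, 0.994, -0.003], [0.994, -0.109, 0.004], [0.003, -0.003, -1.0]]
wrist_force: [-0.5, 1.0, -0.6]
finger_gap: 0.0613
```

```bash
python3 - <<'E'
from h import *
s=arm.state(); print(s['time_s'],s['ee_pos'],s['tcp_rot'].round(4),s['finger_gap'])
for n in("side","top"): 
    c=cap(n,f"pics/{n}1.png")
    p=proj(c,[.55,-.06,.14]).astype(int); print(p)
    f=c['frame'][p[1]-60:p[1]+60,p[0]-75:p[0]+75,::-1]
    cv2.imwrite(f"pics/{n}1c.png",cv2.resize(f,None,fx=5,fy=5,interpolation=2))
E
```

```text
6.5333 [ 0.50215941 -0.06636867  0.42449046] [[ 0.1086  0.9941 -0.0027]
 [ 0.9941 -0.1086  0.0037]
 [ 0.0034 -0.0031 -1.    ]] 0.06134205143745235
[281 199]
[281 186]
```

View pics/side1c.png

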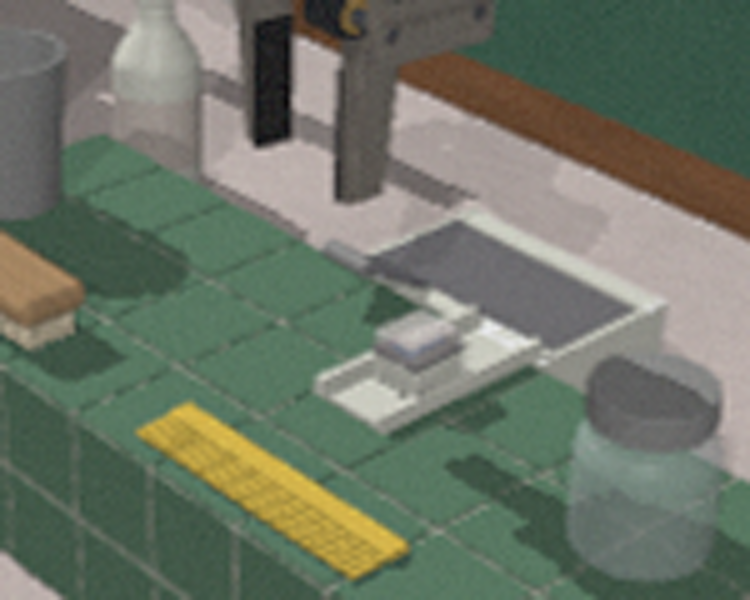

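Call:
carry_out:
  motion: "0.67 0 0 0.2 0 0 0; 0.67 0 0 0.4 0 0 0; 0.67 0 0 0.55 0 0 0; 0.67 0 0 0.63 0 0 0; 0.67 0 0 0.64 0 0 0; 0.67 0 0 0.64 0 0 0"

```text
time_s: 7.13
ee_pos: [0.5044, -0.0661, 0.3304]
tcp_rot: [[0.108, 0.994, -0.0], [0.994, -0.108, 0.003], [0.003, -0.001, -1.0]]
wrist_force: [0.7, -0.5, 0.7]
finger_gap: 0.0616
```

```bash
cat > chk.py <<'E'
import sys
from h import *
k=sys.argv[1]
s=arm.state(); print(s['time_s'],s['ee_pos'].round(4),s['tcp_rot'][:,2].round(4),s['finger_gap'],s['wrist_force'].round(2))
ims=[]
for n in("side","wrist"): 
    c=cap(n)
    p=proj(c,[.56,-.06,.14]).astype(int); x0=min(max(p[0]-60,0),392);y0=min(max(p[1]-60,0),264)
    f=c['frame'][y0:y0+120,x0:x0+120,::-1] if n=="side" else cv2.resize(c['frame'][:,:,::-1],(400,300))
    ims.append(cv2.resize(f,(400,400) if n=="side" else (400,300),interpolation=2))
    if n=="wrist": ims[-1]=np.vstack([ims[-1],np.zeros((100,400,3),np.uint8)])
    if n=="side":
        P,ok=cloud(c)
cv2.imwrite(f"pics/c{k}.png",np.hstack(ims))
E
python3 chk.py 1
```

```text
7.1333 [ 0.5044 -0.0661  0.3304] [-4.0e-04  3.4e-03 -1.0e+00] 0.0615658623796249 [ 0.67 -0.46  0.7 ]
```

View pics/c1.png

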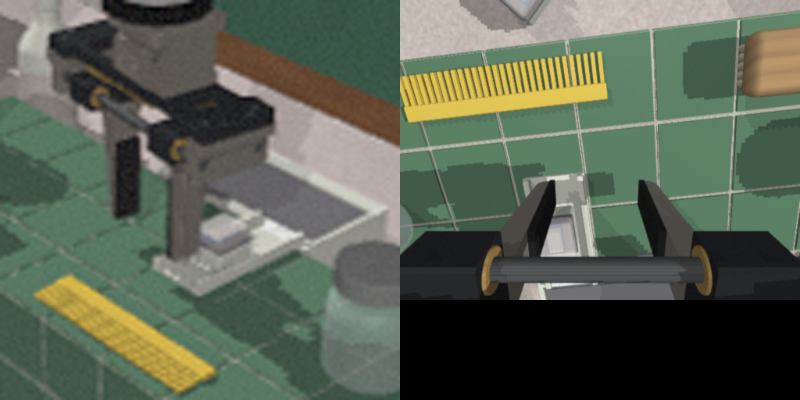

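Call:
carry_out:
  motion: "0.67 0.01 0.03 0.01 0 0 0; 0.67 0.02 0.065 0.01 0 0 0; 0.67 0.024 0.1 0.01 0 0 0; 0.67 0.027 0.13 0.01 0 0 0; 0.67 0.031 0.165 0.01 0 0 0; 0.67 0.035 0.2 0.01 0 0 0; 0.67 0.038 0.23 0.01 0 0 0; 0.67 0.042 0.265 0.01 0 0 0; 0.67 0.045 0.3 0.01 0 0 0; 0.67 0.045 0.3 0.01 0 0 0"

```text
time_s: 8.07
ee_pos: [0.5507, -0.0643, 0.3299]
tcp_rot: [[0.108, 0.994, 0.001], [0.994, -0.108, 0.003], [0.003, 0.001, -1.0]]
wrist_force: [-2.4, 0.3, 0.3]
finger_gap: 0.0618
```

```bash
python3 chk.py 2
```

```text
8.0667 [ 0.5507 -0.0643  0.3299] [ 0.0013  0.0032 -1.    ] 0.061781427435712084 [-2.39  0.34  0.3 ]
```

View pics/c2.png

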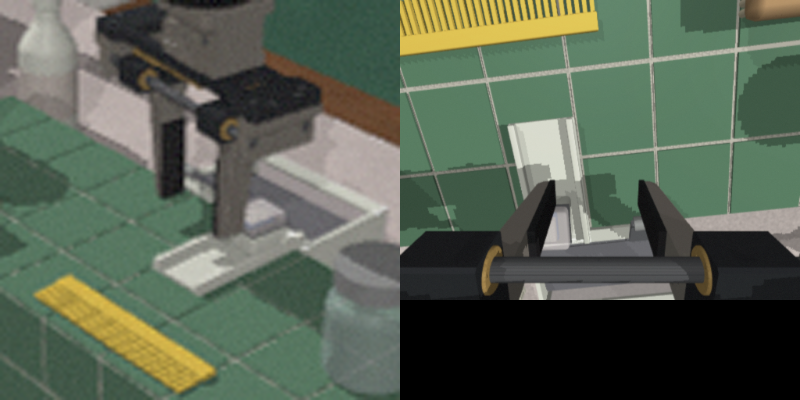

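Call:
carry_out:
  motion: "0.67 0.004 0.035 0 0 0 0; 0.67 0.007 0.065 0 0 0 0; 0.67 0.011 0.1 0 0 0 0; 0.67 0.015 0.14 0 0 0 0; 0.67 0.015 0.14 0 0 0 0; 0.67 0.015 0.14 0 0 0 0"

```text
time_s: 8.67
ee_pos: [0.5718, -0.0643, 0.3299]
tcp_rot: [[0.108, 0.994, 0.002], [0.994, -0.108, 0.003], [0.003, 0.002, -1.0]]
wrist_force: [-3.2, 1.0, -0.2]
finger_gap: 0.0615
```

```bash
python3 chk.py 3; python3 - <<'E'
from h import *
c=cap("top"); P,ok=cloud(c)
p=proj(c,[.6,-.06,.12]).astype(int); f=c['frame'][p[1]-50:p[1]+50,p[0]-60:p[0]+60,::-1]
cv2.imwrite("pics/t3.png",cv2.resize(f,None,fx=5,fy=5,interpolation=2))
E
```

```text
8.6667 [ 0.5718 -0.0643  0.3299] [ 0.0021  0.0031 -1.    ] 0.06148609864799926 [-3.24  0.97 -0.17]
```

View pics/c3.png

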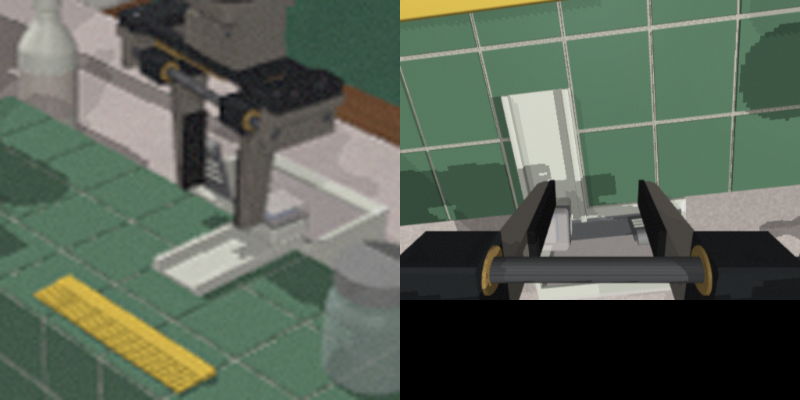

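View pics/t3.png

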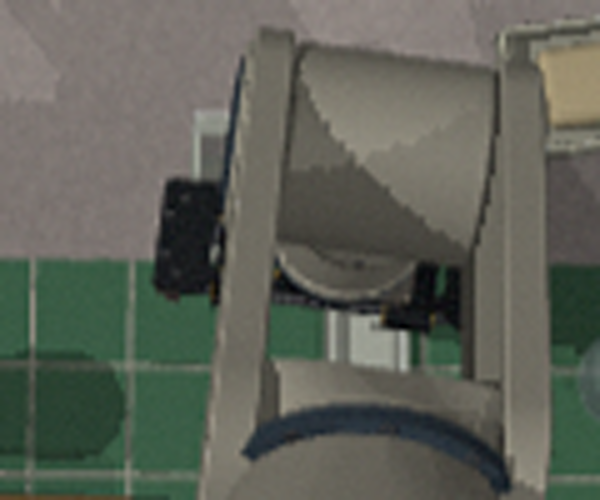

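Flap is clearly down and the case still stands on the tray; I'll push on.

Call:
carry_out:
  motion: "0.67 0.003 0.025 0 0 0 0; 0.67 0.006 0.05 0 0 0 0; 0.67 0.008 0.075 0 0 0 0; 0.67 0.011 0.1 0 0 0 0; 0.67 0.013 0.12 0 0 0 0; 0.67 0.013 0.12 0 0 0 0; 0.67 0.013 0.12 0 0 0 0"

```text
time_s: 9.4
ee_pos: [0.5895, -0.0643, 0.3298]
tcp_rot: [[0.108, 0.994, 0.001], [0.994, -0.108, 0.003], [0.003, 0.001, -1.0]]
wrist_force: [-3.2, 2.9, 0.8]
finger_gap: 0.0615
```

```bash
python3 chk.py 4
```

```text
9.4 [ 0.5895 -0.0643  0.3298] [ 0.0015  0.0033 -1.    ] 0.06149601395546657 [-3.22  2.93  0.78]
```

View pics/c4.png

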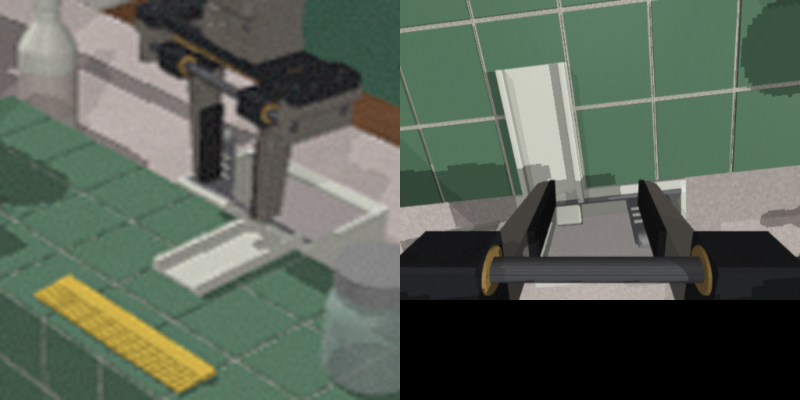

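```bash
python3 - <<'E'
from h import *
c=cap("wrist"); P,ok=cloud(c)
print(arm.state()['wrist_force'])
cv2.imwrite("pics/w5.png",cv2.resize(c['frame'][200:340,120:320,::-1],None,fx=4,fy=4,interpolation=2))
s=cap("side"); p=proj(s,[.6,-.06,.12]).astype(int); cv2.imwrite("pics/s5.png",cv2.resize(s['frame'][p[1]-45:p[1]+45,p[0]-55:p[0]+55,::-1],None,fx=6,fy=6,interpolation=2))
for v in (260,266,272,278,284,290): print(v,[tuple(P[v,u].round(3).tolist()) for u in (205,212,218,225,232,245,260)])
E
```

```text
[-3.81800345  2.14450708  0.35231422]
260 [(0.602, -0.097, 0.126), (0.603, -0.092, 0.125), (0.604, -0.089, 0.125), (0.604, -0.084, 0.126), (0.603, -0.079, 0.128), (0.606, -0.071, 0.125), (0.669, -0.065, 0.013)]
266 [(0.653, -0.116, 0.043), (0.653, -0.109, 0.044), (0.653, -0.103, 0.045), (0.654, -0.097, 0.045), (0.663, -0.092, 0.031), (0.675, -0.081, 0.012), (0.676, -0.066, 0.012)]
272 [(0.657, -0.116, 0.047), (0.658, -0.109, 0.047), (0.658, -0.104, 0.048), (0.659, -0.097, 0.047), (0.665, -0.092, 0.038), (0.681, -0.082, 0.013), (0.683, -0.066, 0.014)]
278 [(0.661, -0.116, 0.051), (0.661, -0.11, 0.051), (0.662, -0.104, 0.051), (0.662, -0.098, 0.051), (0.668, -0.092, 0.044), (0.685, -0.082, 0.019), (0.685, -0.067, 0.021)]
284 [(0.665, -0.116, 0.054), (0.666, -0.11, 0.054), (0.666, -0.104, 0.055), (0.667, -0.098, 0.055), (0.673, -0.093, 0.045), (0.686, -0.082, 0.028), (0.685, -0.067, 0.032)]
290 [(0.685, -0.122, 0.034), (0.686, -0.115, 0.033), (0.685, -0.109, 0.035), (0.685, -0.102, 0.036), (0.686, -0.095, 0.037), (0.685, -0.082, 0.04), (0.684, -0.067, 0.043)]
```

View pics/w5.png

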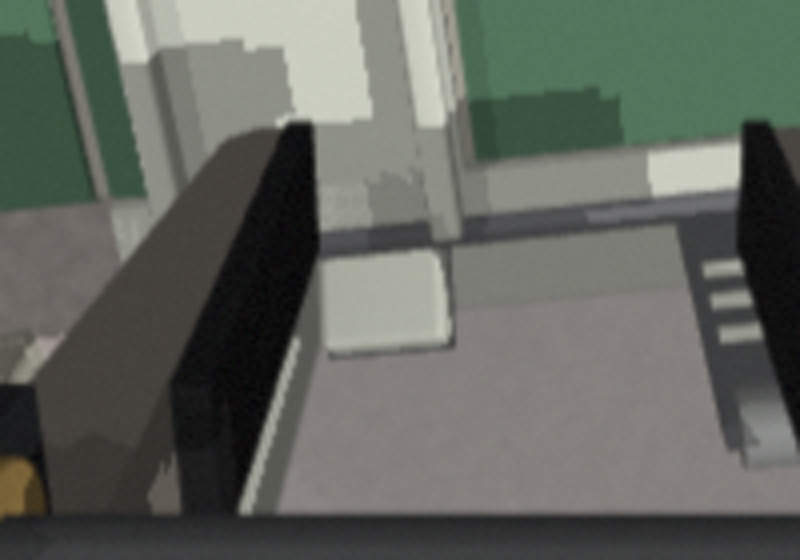

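View pics/s5.png

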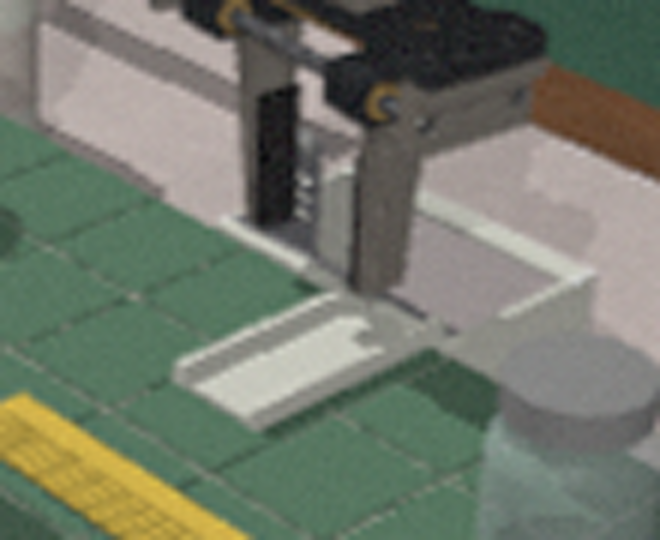

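The case is in the pocket, bottom side up, with its highest point at about z=0.055. Now I retreat the way I came, then go up.

Call:
carry_out:
  motion: "0.67 -0.007 -0.07 0 0 0 0; 0.67 -0.015 -0.14 0 0 0 0; 0.67 -0.022 -0.2 0 0 0 0; 0.67 -0.03 -0.27 0 0 0 0; 0.67 -0.037 -0.34 0 0 0 0; 0.67 -0.045 -0.41 0 0 0 0; 0.67 -0.05 -0.47 0 0 0 0; 0.67 -0.05 -0.5 0 0 0 0; 0.67 -0.05 -0.5 0 0 0 0"

```text
time_s: 10.35
ee_pos: [0.5128, -0.0636, 0.3298]
tcp_rot: [[0.108, 0.994, 0.001], [0.994, -0.108, 0.003], [0.003, 0.001, -1.0]]
wrist_force: [-0.4, 0.8, -0.0]
finger_gap: 0.0617
```

Call:
carry_out:
  motion: "0.67 0 0 -0.25 0 0 0; 0.67 0 0 -0.5 0 0 0; 0.67 0 0 -0.75 0 0 0; 0.67 0 0 -0.9 0 0 0; 0.67 0 0 -0.9 0 0 0"

```text
time_s: 10.77
ee_pos: [0.5142, -0.0642, 0.4705]
tcp_rot: [[0.108, 0.994, 0.01], [0.994, -0.108, 0.002], [0.003, 0.01, -1.0]]
wrist_force: [1.1, 0.6, 1.0]
finger_gap: 0.0615
```

Call:
carry_out:
  motion: "0.67 0 0.9 0 0 0 0; 0.67 0 0.9 0 0 0 0; 0.67 0 0.9 0 0 0 0; 0.67 0 0.9 0 0 0 0; 0.67 0 0.9 0 0 0 0; 0.67 0 0.9 0 0 0 0"

```text
time_s: 11.27
ee_pos: [0.6486, -0.0788, 0.4702]
tcp_rot: [[0.108, 0.994, 0.008], [0.994, -0.108, 0.002], [0.003, 0.008, -1.0]]
wrist_force: [-0.8, -0.2, 1.2]
finger_gap: 0.0617
```

```bash
python3 look.py w6;python3 - <<'E'
from h import *
d=np.load('w6.npz'); c={k:d[k] for k in d}; c['z_map']=c['z']; P,ok=cloud(c)
print(arm.state()['wrist_force'])
p=np.array([.64,-.0635,.123]); 
for x in (.62,.63,.64,.65,.66):
  for y in (-.1,-.0635,-.02):
    u,v=proj(c,[x,y,.123]); print(x,y,bp(c,u,v).round(4))
s=cap("side","pics/s6.png")
for n in ("case_center","tumbler","jar","comb","nailbrush","lotion","soapdish"):
    print(n,[(np.round(np.array(r['position'])*[512,384],1),round(r['p'],2)) for r in arm.place_of(n,"side")])
E
```

```text
11.2667 [ 0.64856159 -0.07879867  0.47017817] [ 1.51723938e-04 -3.56032233e-02  3.58753128e-02 -9.65663551e-05
  6.69487792e-03  8.51753023e-04]
[ 0.56335044 -0.07094741  0.45002041]
pocket [261.6 133.9] 0.81 [ 0.6058 -0.0646  0.123 ] [ 0.6058 -0.0646  0.1231]
pocket [51.1 66.8] 0.69 [ 0.5215 -0.2562  0.123 ] [ 0.5275 -0.2298  0.1696]
tray_end [205.7  14.9] 0.95 [ 0.4941 -0.1042  0.123 ] [ 0.4936 -0.1045  0.1208]
tab_tip [301.6  84.4] 0.61 [ 0.5631 -0.0253  0.148 ] [ 0.5631 -0.0262  0.1535]
[-0.22167242 -0.84135144 -0.19042633]
0.62 -0.1 [ 0.6198 -0.0999  0.1241]
0.62 -0.0635 [ 0.6198 -0.0635  0.1241]
0.62 -0.02 [ 0.6199 -0.0201  0.1237]
0.63 -0.1 [ 0.63  -0.1    0.123]
0.63 -0.0635 [ 0.63   -0.0635  0.1231]
0.63 -0.02 [ 0.6299 -0.0201  0.1234]
0.64 -0.1 [ 0.6399 -0.1     0.1235]
0.64 -0.0635 [ 0.6399 -0.0635  0.1235]
0.64 -0.02 [ 0.6399 -0.02    0.1233]
0.65 -0.1 [ 0.6497 -0.0999  0.1242]
0.65 -0.0635 [ 0.6498 -0.0635  0.1236]
0.65 -0.02 [ 0.6497 -0.0202  0.1242]
0.66 -0.1 [ 0.66   -0.1     0.1231]
0.66 -0.0635 [ 0.66   -0.0635  0.1231]
0.66 -0.02 [ 0.6595 -0.0203  0.1247]
case_center [(array([224.4, 286.4]), 0.8)]
tumbler [(array([206.7, 181.7]), 0.9)]
jar []
comb [(array([259.2, 236.1]), 0.79), (array([208.7, 202.1]), 0.36)]
nailbrush [(array([206.9, 200.9]), 0.81)]
lotion [(array([241.2, 177.2]), 0.91)]
soapdish [(array([389.4, 250.3]), 0.96)]
```

View pics/w6.png

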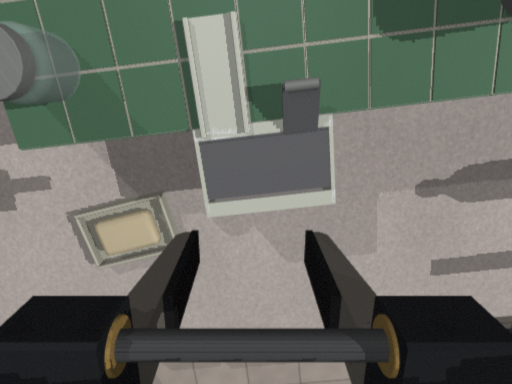

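View pics/s6.png

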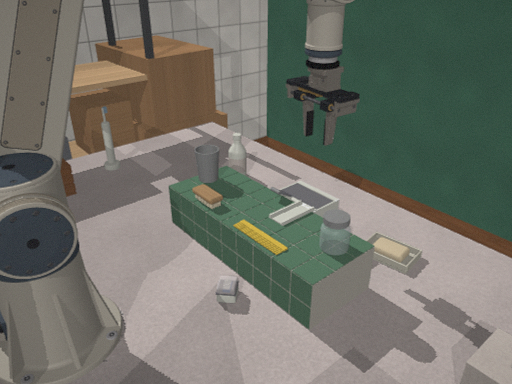

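The flap lies level (z 0.123–0.124 everywhere), the tray is empty, the hand is clear and the bystanders are in place. I'm handing in.

```bash
python3 -c "
from bench import arm
print(arm.hand_in()); print(arm.state()['time_s'])"
```

```text
the job is handed in; nothing more can be done
None
the job is handed in; nothing more can be done
```

The brush-head case is in the wall pocket and the flap is shut over it. I handed the job in just after 11 s of the 35 s allowed; the hand-in reports no verdict.

**What I did:** I yawed the open hand about 6° so the left finger led. That finger pushed the tab's roller forward and swung the flap down to about 0.8 rad, worked out from the finger position. The case was still on the tray at that point. The right finger then pushed the case over the hinge edge at about 4 mm per step. The wrist force stayed around 4 N, and the case was never pinched or lifted. I then drew the hand straight back and raised it clear.

**Last checks:**
- **Case:** Before the flap closed, the case was seen in the pocket, bottom side up, with its highest point about 68 mm below the tray. I did not see it again once the flap was shut.
- **Flap:** Depth readings across it are level at 123–125 mm, so it is fully shut. The tab is back at its starting place.
- **Surroundings:** The tray is empty and the hand is touching nothing. In the last side view the other objects and the larger look-alike case stand where they were. The network did not report the jar there, but the picture shows it in its place.

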